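Check the mould temperature in the hot press

TASK

Check how hot the mould in the bench press is. The clear drop guard blocks infrared, so lift it by its handle and hook its slotted bar on the catch stud so that it stays up by itself; then pick up the infrared thermometer (it is locked on, reading all the time) and hold it steady for two seconds, from 10 to 20 cm away and roughly square on, with its beam on the middle of the black spot on the mould's front face, without touching the hot press with it. Then lay the thermometer gently back on its side on the bench mat, leave the guard hooked up, and do not let the guard or the thermometer drop or push the other things on the bench about.

Things in the scene. Friction and masses are not known exactly. Their poses are not given: they have to be found in the camera images.
- press: Fixed four-column hot press. Origin: centre of its base at bench level; front (guard side) faces its own -x. All in mm in its frame: base x -125 to 115, y +-135, 20 high; aluminium mould x, y +-50, +-55, z 70 to 125; crosshead x +-85, y +-125, z 235 to 285; screw head to z 379 with tommy bar along y +-120; guard channels x -112 to -85, y +-125, z 20 to 265.
- spot (a point): Centre of the matt black spot, 40 mm across, on the mould's front face; at (-51, 0, 92) mm in the press's frame, facing along the press's -x. Its frame is parallel to the press's.
- catch (a point): Middle of the catch stud: a plain steel pin, 8 mm diameter, standing out of the crosshead along the press's -x at (-111, 0, 269) mm in its frame, with a 16 mm head at x -118 to -122; the bar runs behind that head. With the guard lifted 88 to 96 mm the stud lies beside the slot's mouth: swing the bar upright, then lower it some 13 mm until it hangs on the stud.
- guard (a joint): Lift of the guard in m: 0 shut, upper stop 0.097. Clear panel in an aluminium frame, 234 mm wide, z 45 to 140 when shut, front face at x -107 in the press's frame; with the bar 0.5 to 0.7 kg. It slides straight up and falls by its own weight when let go. Hooked on the stud it stays at about 0.080, its lower edge at z 125.
- bar (a joint): Swing q in rad of the flat steel bar (26 x 6 x 124 mm) pivoted on the guard's top rail about the press's x. At 0 it leans 0.35 from upright to the press's -y on a rest pin (falls back there when let go); at 0.35 upright; stop 0.42. In the press's frame, mm: handle at y = -98 sin(0.35-q), z = 125 + 1000 x lift + 98 cos(0.35-q).
- handle (a point): Grip point of the bar's pull handle: a black round rod, 18 mm diameter, 68 mm long, sticking out of the bar along the press's -x, 98 mm from the pivot along the bar. The point is on its axis, 36 mm in front of the bar's face, at x -150 mm in the press's frame; its frame turns with the bar.
- thermo: Pistol-shaped infrared thermometer, white barrel, grey grip, 0.15 to 0.3 kg, lying on its side. Origin under the barrel; x along the barrel to the lens, z up. mm: barrel x -70 to 60, y +-23, z 0 to 40; round nose 38 across to x 83; hand grip to y -130, x -92 to -29; trigger x -40 to -20, y to -48. Hold the barrel from above across its 46 mm at x 0 to 45; centre of mass about (-21, -28, 20).
- lens (a point): Centre of the thermometer's lens, at the front of its nose: (83, 0, 20) mm in the thermometer's frame. The beam leaves it along the thermometer's x; its frame is parallel to the thermometer's.
- mat: Dark green bench mat, fixed, 240 x 240 x 3 mm; origin at the centre of its underside.
- jar: Bystander: amber glass jar with a steel cap, 64 mm across, 85 mm high; origin at the centre of its underside.
- wheel: Bystander: model aeroplane wheel, black tyre with white hub, 72 mm across, 27 mm thick, lying flat; origin at the centre of its underside.
- driver: Bystander: screwdriver, 190 mm long, lying flat along its own x, handle to -x; origin under its middle.
- bin: Bystander: small open parts bin, 110 x 160 x 60 mm; origin at the centre of its underside.
- pivot (a point): Pivot of the bar on the guard: (-107, 0, 125) mm in the press's frame when shut; rises with the guard.
- slot (a point): Top of the slot in the bar, on its middle line, 68 mm from the pivot along the bar. The mouth is in the bar's +y edge (press's y), 40 to 57 mm from the pivot, and runs in to 6 mm past the middle line; from there a pocket 12 mm wide about the middle line goes up to this point, closed in at the +y side by a tooth 11 mm long.
Things that resemble listed ones, but are neither listed nor needed, are in the scene too. Of the things that look like the thermo, the smaller one is meant.

How it is judged (in metres and radians):
On the way, in this order (a step that is already met when the one before it is completed fails the run):
1. the guard hangs by its bar on the catch stud, let go by the robot (value of joint guard between 0.073 and 0.087 m and value of joint bar above 0.27 rad and contact force between each of the arm, the fingers and press below 0.2 N), for 0.3 s.
2. the held thermometer is kept still with its beam within 14 mm of the middle of the black spot, lens 70 to 230 mm from it, within 30 degrees of square on, with the guard up, for 1.5 s (y of spot in the frame of lens between -0.014 and 0.014 m and z of spot in the frame of lens between -0.014 and 0.014 m and x of spot in the frame of lens between 0.07 and 0.23 m and angle between the x axis of thermo and the x axis of press, either way round below 0.52 rad and linear speed of thermo below 0.015 m/s and angular speed of thermo below 0.15 rad/s and contact force between the fingers and thermo above 1 N and value of joint guard above 0.073 m), for 1.5 s.
At the end, for the whole second after the job is handed in: The thermometer lies still and flat on its side on the mat (middle of its barrel over the mat, at least 10 mm from the mat's edge, raised less than 5 mm and tilted less than 0.1 rad), and the guard is still hooked up (lift 73 to 87 mm, bar swung beyond 0.27 rad) (x of thermo in the frame of mat between -0.11 and 0.11 m and y of thermo in the frame of mat between -0.11 and 0.11 m and z of thermo in the frame of mat below 0.008 m and angle between thermo's own z axis and vertical below 0.1 rad and linear speed of thermo below 0.02 m/s and value of joint guard between 0.073 and 0.087 m and value of joint bar above 0.27 rad); the robot touches nothing.
It fails at once if the thermometer touches the press (contact force between thermo and press above 1 N).
It fails at once if the thermometer is dropped (falls free for more than about 2 cm) (linear speed of thermo above 0.65 m/s and contact force between the fingers and thermo below 0.1 N).
It fails at once if the guard drops (faster than 0.65 m/s) (velocity of joint guard below -0.65 m/s).
It fails at once if a bystander is moved more than 30 mm (distance of any of jar, wheel, driver, bin from where it was at the start of the episode above 0.03 m).
It also fails if it takes over 58 s, if anything falls off the work surface, if the arm or the gripper's body presses on something with over 40 N, if the wrist force passes 120 N, or if a joint passes its speed limit or range.

ROBOT

A 6-joint arm with a two-finger parallel gripper is mounted at the origin on the work surface. World frame = base frame: x ahead of the robot, y to its left, z up, the work surface at z = 0. Lengths are in m, angles in degrees, forces in N, time in s.
With the tool pointing down it reaches from about 0.375 to 0.9 m from the base axis. Payload 3.1 kg.
Tool frame: the origin (TCP) lies on the centre line of the jaws, within the pads' length; the fingertips stand 17 mm ahead of it and the grasp point (between the pads) lies 2 mm behind it; y points along the fingers, x is the direction in which the jaws open and shut, and the axes are right-handed (so a half turn about y gives the same grasp; the last joint's range is limited). The gripper opens to 87 mm and grips with 3 to 60 N. Pads are 19 mm wide; open, the fingers measure 117 mm over their backs; the gripper's body (75 mm by 190 mm) begins 51 mm behind the grasp point.
Start: joints at [-10.227, 30.224, 82.088, -0, 67.689, -10.227], TCP at [0.625, 0, 0.24] pointing down, gripper open.
Joint ranges: [-176.69, 176.69], [-43.24, 126.21], [12.49, 139.97], [-82, 262], [0, 151.66], [-163.58, 163.58]. Speed limits (degrees/s): [159.86, 159.86, 180, 180, 180, 180].

INTERFACE

Orientations are given as a 3x3 rotation matrix whose columns are the frame's x, y, z axes.
In Python, from rig import read_state, capture, camera_info, hand_in, trace, tip_of gives the robot as it stands.
- The arm moves only by the tool jog_arm, never from a script. Its argument "steps" is a list of rows, each an object with "fingers": the opening in per cent of the stroke, from 0 (shut) to 100 (fully open); "delta_pos": the shift along the world's x, y, z in mm, a list of three; "turn": the turn about the world's z in degrees. A call has 1 to 20 rows; each row is the pose to reach, as a shift and turn from the pose commanded when the call began; what a row does not reach only later rows make up. A row lasts 1/12 s, in which the tool goes at most 41.7 mm and 7.16 degrees, less where a joint would pass 70% of its speed; a pose out of reach is approached as far as the arm can. A call with a gripper value outside its range is refused whole. The fingers move at their own pace and stop on an object; the grip force is fixed at half the most. Time passes only in rows, so rows that repeat a pose let the fingers close. It gives the time, the measured TCP pose, the force and the opening at its end, in the units of the state.
- read_state(): the state, without advancing time (a new reading comes with each control period).
- capture(name): name is "scene" or "side" or "wrist"; returns the picture (420x560x3 uint8, red, green, blue); there is no depth.
- camera_info(name): a dict with "fov_y" (degrees; the focal length in pixels is half the picture's height over the tangent of half this angle, whatever the lens; pixels are square), "cx", "cy" (the principal point, pixels), "view" (4x4, takes a point from world to camera coordinates); the wrist camera has in their place "tool_from_camera" (4x4, takes a point from camera to tool coordinates, whose origin is the TCP and whose axes are the tool frame's). Camera axes: x right, y down, z forward; pixel columns grow to the right and rows downward; lengths in m; the calibration is good to about 2 mm. A picture is of the moment at which its call begins: read the wrist's pose just before it. camera_info takes no time and is no camera call.
- hand_in(): hands the job in, once; it reports no verdict.
Trained networks look in the newest picture that a camera, given by its name, has taken for a name from the list of things; names that differ only in an ending like _2 or _b are one class to them, and where a whole thing is asked for, a point or a joint stands for the part that bears it (a point fixed in the world has none). Each returns a list of dicts, best first, with "confidence" (0 to 1); they miss things now and then, are a little off and sometimes report something else, mostly with a low value. They report only what shows in the picture. A call takes as long as a camera call. They do not tell look-alikes from the thing itself.
- trace(target, camera): "mask" (420x560 bool, what is visible of it).
- tip_of(target, camera): "position" ([x, y, z] in m, in world coordinates, good to about 4 mm: a listed point, or the origin of a listed thing).
The state is a dict: "time_s": time; "joint_positions": joint angles; "qvel": joint speeds; "tau": joint torques, N m; "position": TCP position; "tcp_rot": TCP orientation; "force": force on the tool from outside, world axes, zero at the start; "moment": the same for the moment, N m; "opening": opening from 0.0 (shut) to 1.0 (fully open).
Only numpy, scipy, OpenCV 4.12 (cv2) and the standard library are available. Lean on these libraries where they do the work, as an engineer would, in place of code of your own. Each camera call takes 0.05 s, during which the arm holds its last target.

## Working session

There is one attempt and no reset: what is moved stays moved. The work goes in short steps, Python scripts to look and compute and a tool call to move; the robot and the scene stay as the last step left them, time stands still between calls to the robot, and variables do not carry over. Pictures are saved under pics/ and viewed, and the job is handed in when it is done.

Besides the shell and the picture viewer there is one more tool, called after "Call:" by a JSON object that holds its "name" and its "arguments", one argument or row to a line. jog_arm: Moves the arm, as the interface text tells. Its arguments: {"type":"object","properties":{"steps":{"type":"array","items":{"type":"object","properties":{"fingers":{"type":"number"},"delta_pos":{"type":"array","items":{"type":"number"}},"turn":{"type":"number"}}}}},"required":["steps"]}

```bash
ls; mkdir -p pics; python3 - <<'E'
from rig import *
import cv2,numpy as np
s=read_state();print(s)
for n in ["scene","side","wrist"]:
    im=capture(n);cv2.imwrite(f"pics/{n}0.png",im[:,:,::-1]);print(n,camera_info(n))
E
```

```text
pics
{'time_s': 0.0, 'joint_positions': array([-1.02271673e+01,  3.02790691e+01,  8.21578816e+01,  1.19015212e-03,
        6.76895512e+01, -1.02264914e+01]), 'qvel': array([-0.03250167,  0.05434842, -0.00881971,  0.04513166,  0.13878128,
        0.05623862]), 'tau': array([-5.45745443e-04, -4.40045428e+01, -1.76593530e+01,  6.32597599e-02,
        5.83207863e-02, -1.53719384e-04]), 'position': array([6.24288329e-01, 1.64905791e-04, 2.38562202e-01]), 'tcp_rot': array([[ 9.99997647e-01, -2.16938173e-03,  2.01492587e-05],
       [-1.92578540e-05,  4.10922751e-04,  9.99999915e-01],
       [-2.16938983e-03, -9.99997562e-01,  4.10880006e-04]]), 'force': array([ 0.16184816,  0.51602624, -0.33224432]), 'moment': array([ 0.04050396,  0.01813606, -0.01705774]), 'opening': 1.0019924530632607}
scene {'fov_y': 43.441354452159565, 'cx': 289.0551336781679, 'cy': 211.837486744339, 'view': array([[ 0.58396293,  0.8117233 ,  0.0096218 , -0.28037611],
       [ 0.66645126, -0.47261774, -0.57660662, -0.27180761],
       [-0.4634976 ,  0.34312935, -0.81696525,  1.89402931],
       [ 0.        ,  0.        ,  0.        ,  1.        ]])}
side {'fov_y': 46.64339169791601, 'cx': 281.002847436922, 'cy': 213.50831386411994, 'view': array([[ 0.92713916, -0.37458561, -0.0099295 , -0.48121761],
       [-0.26917536, -0.64733494, -0.71309334,  0.23954956],
       [ 0.26068679,  0.66380953, -0.70099879,  1.18513792],
       [ 0.        ,  0.        ,  0.        ,  1.        ]])}
wrist {'fov_y': 63.14342646773255, 'cx': 271.4253265384846, 'cy': 211.3758701059407, 'tool_from_camera': array([[ 9.99999101e-01,  6.71258338e-04, -1.16072936e-03,
         2.02939935e-04],
       [ 1.30570598e-03, -2.90601612e-01,  9.56843246e-01,
        -1.46053366e-01],
       [ 3.04979184e-04, -9.56843902e-01, -2.90602227e-01,
         8.01795337e-02],
       [ 0.00000000e+00,  0.00000000e+00,  0.00000000e+00,
         1.00000000e+00]])}
```

View pics/scene0.png

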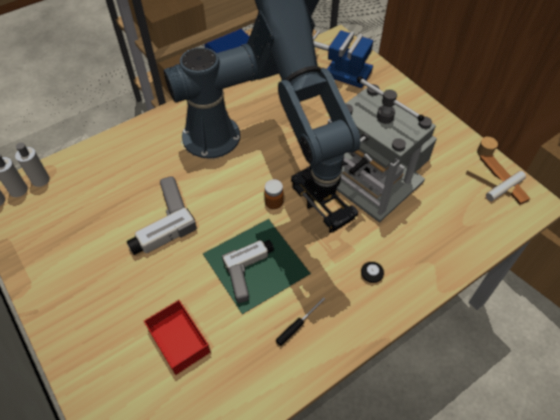

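View pics/side0.png

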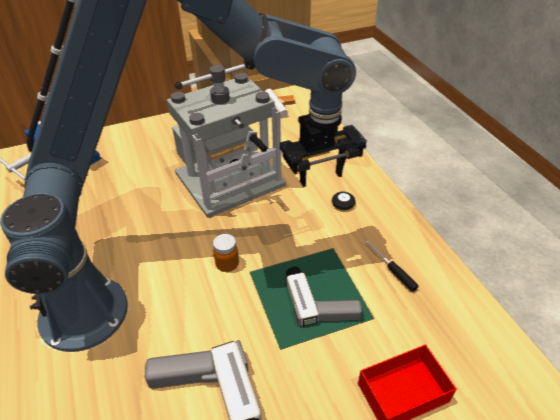

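View pics/wrist0.png

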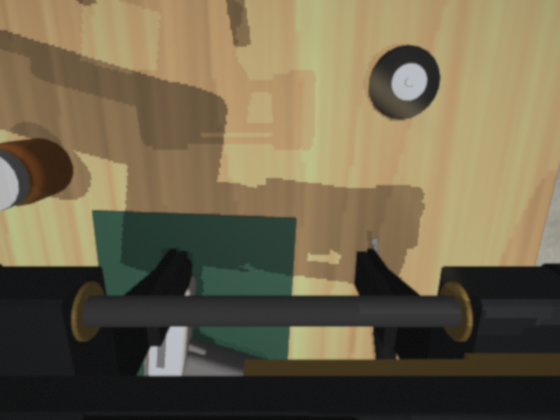

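```bash
python3 - <<'E'
from rig import *
import numpy as np
np.set_printoptions(precision=4,suppress=True)
for t in ["press","thermo","lens","handle","pivot","catch","slot","mat","jar","wheel","driver","bin","spot"]:
  for c in ["scene","side"]:
    print(t,c,[(np.round(d["position"],3).tolist(),round(d["confidence"],2)) for d in tip_of(t,c)])
E
```

```text
press scene [([0.477, 0.346, -0.002], 0.56)]
press side [([0.478, 0.347, 0.002], 0.94), ([0.372, 0.018, -0.003], 0.28)]
thermo scene [([0.506, -0.172, 0.004], 0.78), ([0.282, -0.338, -0.006], 0.65), ([0.607, -0.466, -0.001], 0.32)]
thermo side [([0.284, -0.334, -0.006], 0.92), ([0.505, -0.174, 0.007], 0.84)]
lens scene [([0.276, -0.449, 0.027], 0.88), ([0.514, -0.092, 0.022], 0.69)]
lens side [([0.515, -0.09, 0.026], 0.72), ([0.76, 0.106, -0.0], 0.24)]
handle scene [([0.536, 0.202, 0.218], 0.6)]
handle side [([0.537, 0.203, 0.216], 0.87)]
pivot scene [([0.496, 0.24, 0.12], 0.6)]
pivot side [([0.496, 0.24, 0.124], 0.63)]
catch scene [([0.495, 0.236, 0.274], 0.69)]
catch side [([0.499, 0.239, 0.265], 0.88), ([0.537, 0.205, 0.215], 0.44)]
slot scene [([0.521, 0.24, 0.184], 0.57), ([0.525, -0.163, -0.001], 0.24), ([0.496, 0.239, 0.274], 0.2)]
slot side [([0.516, 0.24, 0.187], 0.8), ([0.513, -0.09, 0.026], 0.6)]
mat scene [([0.525, -0.161, 0.001], 0.84)]
mat side [([0.53, -0.161, -0.005], 0.76)]
jar scene [([0.369, 0.02, -0.002], 0.89)]
jar side [([0.372, 0.019, 0.001], 0.56)]
wheel scene [([0.757, 0.104, -0.0], 0.68)]
wheel side [([0.762, 0.104, 0.0], 0.81)]
driver scene [([0.761, -0.158, 0.001], 0.82)]
driver side [([0.76, -0.156, 0.003], 0.94), ([0.608, -0.461, -0.001], 0.29)]
bin scene [([0.611, -0.466, 0.002], 0.75)]
bin side [([0.606, -0.464, -0.001], 0.79)]
spot scene [([0.501, 0.239, 0.121], 0.41)]
spot side [([0.483, 0.296, 0.092], 0.68), ([0.497, 0.241, 0.121], 0.58)]
```

Candidates for the thermometer: the small pistol on the mat at scene (245,257), and a larger one at scene (165,230). The description picks the smaller, on the mat. I'll check that in a close crop.

```bash
cat > h.py <<'E'
from rig import *
import cv2,numpy as np
np.set_printoptions(precision=4,suppress=True)
def crop(n,r0,r1,c0,c1,f,out):
    im=capture(n); cv2.imwrite("pics/"+out,cv2.resize(im[r0:r1,c0:c1,::-1],None,fx=f,fy=f,interpolation=cv2.INTER_CUBIC)); return im
def proj(n,P):
    i=camera_info(n);p=i["view"]@np.append(P,1);f=210/np.tan(np.radians(i["fov_y"]/2))
    return np.array([i["cx"]+f*p[0]/p[2],i["cy"]+f*p[1]/p[2]])
C=np.array([.4775,.3465,0]);psi=np.radians(100)
def W(x,y,z): # press mm->world
    c,s=np.cos(psi),np.sin(psi);return C+np.array([c*x-s*y,s*x+c*y,z])/1000
def Pr(p): 
    c,s=np.cos(psi),np.sin(psi);d=(np.asarray(p)-C)*1000;return np.array([c*d[0]+s*d[1],-s*d[0]+c*d[1],d[2]])
E
python3 - <<'E'
from h import *
crop("side",220,420,120,400,2.8,"s1.png")
im=crop("side",50,220,150,310,3.5,"s2.png")
i2=im[:,:,::-1].copy()
for P in [(-150,-33.6,217),(-111,0,269),(-107,0,125),(-107,-117,45),(-107,117,45),(-107,-117,140),(-85,125,285),(-85,-125,285),(85,-125,285),(85,125,285)]:
    u=proj("side",W(*P));print(P,u);cv2.circle(i2,tuple(int(round(v)) for v in u),1,(0,255,255),-1)
cv2.imwrite("pics/s3.png",cv2.resize(i2[50:220,150:310],None,fx=3.5,fy=3.5))
E
```

```text
(-150, -33.6, 217) [257.7479 142.0116]
(-111, 0, 269) [238.4387 122.6041]
(-107, 0, 125) [241.3692 164.6153]
(-107, -117, 45) [276.7973 172.1122]
(-107, 117, 45) [207.4669 200.2836]
(-107, -117, 140) [276.2764 146.9308]
(-85, 125, 285) [189.9495 127.5469]
(-85, -125, 285) [273.6702  99.0926]
(85, -125, 285) [243.6848  73.3046]
(85, 125, 285) [164.3291  97.7877]
```

View pics/s1.png

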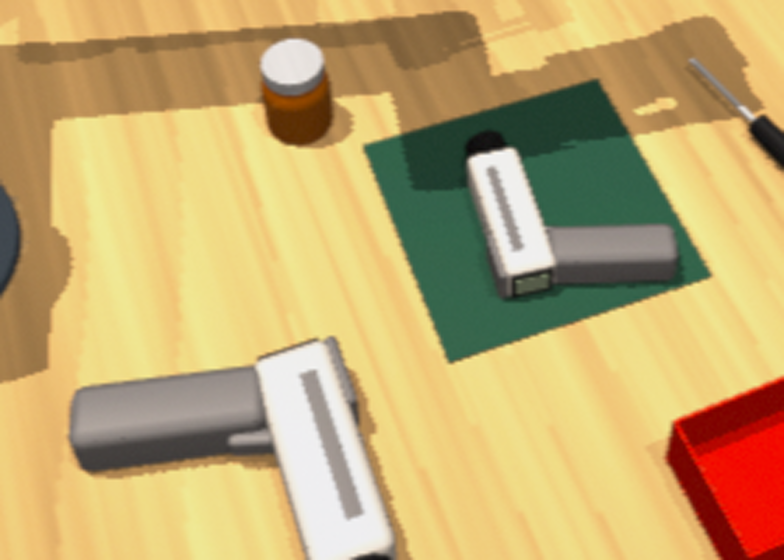

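View pics/s3.png

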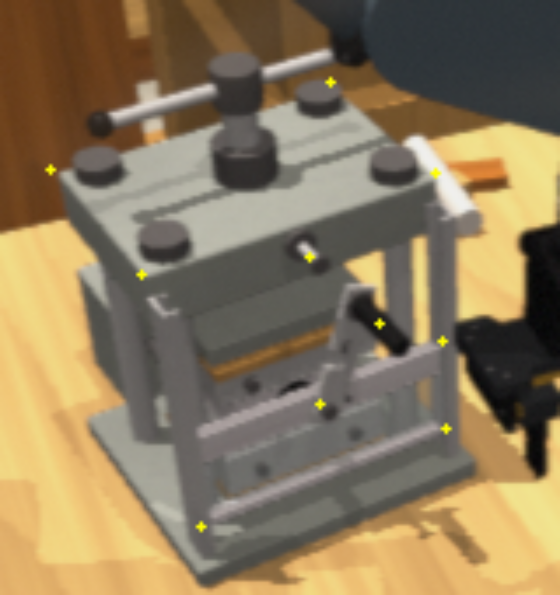

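The crop shows the small thermometer on the mat at side (305,295), its nose toward the press; the big one lies off the mat. The press model overlays well on the handle and catch. Next I move above the handle.

Call:
{"name": "jog_arm", "arguments": {
  "steps": [
    {"delta_pos": [-20, 30, 30], "turn": 5, "fingers": 60},
    {"delta_pos": [-40, 70, 45], "turn": 10, "fingers": 60},
    {"delta_pos": [-58, 110, 50], "turn": 10, "fingers": 60},
    {"delta_pos": [-72, 150, 50], "turn": 10, "fingers": 60},
    {"delta_pos": [-85, 186, 45], "turn": 10, "fingers": 60},
    {"delta_pos": [-86, 189, 40], "turn": 10, "fingers": 60},
    {"delta_pos": [-86, 189, 40], "turn": 10, "fingers": 60},
    {"delta_pos": [-86, 189, 40], "turn": 10, "fingers": 60},
    {"delta_pos": [-86, 189, 40], "turn": 10, "fingers": 60}
  ]
}}

```text
time_s: 2.3
position: [0.5397, 0.1881, 0.2795]
tcp_rot: [[0.985, 0.001, -0.173], [0.173, -0.001, 0.985], [0.0, -1.0, -0.001]]
force: [0.4, -0.6, -0.2]
opening: 0.603
```

```bash
python3 - <<'E'
from h import *
s=read_state();print(s["time_s"],s["position"],s["tcp_rot"],s["force"],Pr(s["position"]),s["opening"])
for n in ["scene","side","wrist"]:
    cv2.imwrite(f"pics/{n}1.png",capture(n)[:,:,::-1])
for c in ["side","wrist"]:
  for t in ["handle"]:
    print(t,c,[(d["position"],d["confidence"]) for d in tip_of(t,c)])
E
```

```text
2.3 [0.5397 0.1881 0.2795] [[ 0.9849  0.0006 -0.1731]
 [ 0.1731 -0.0007  0.9849]
 [ 0.0005 -1.     -0.0008]] [ 0.4004 -0.5577 -0.2458] [-166.7876  -33.7735  279.5493] 0.6033403737830167
handle side [([0.5363, 0.2039, 0.2157], 0.77), ([0.5159, -0.0889, 0.0255], 0.73)]
handle wrist [([0.5395, 0.2025, 0.213], 0.59)]
```

View pics/side1.png

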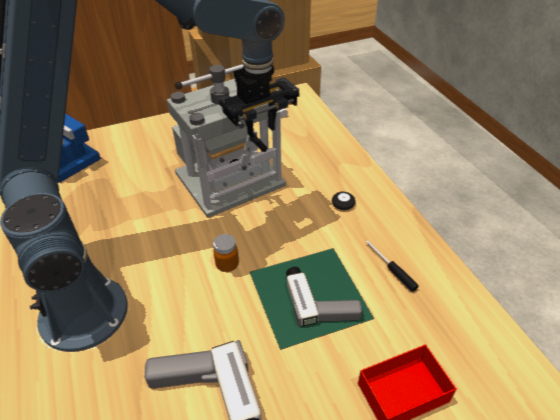

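View pics/wrist1.png

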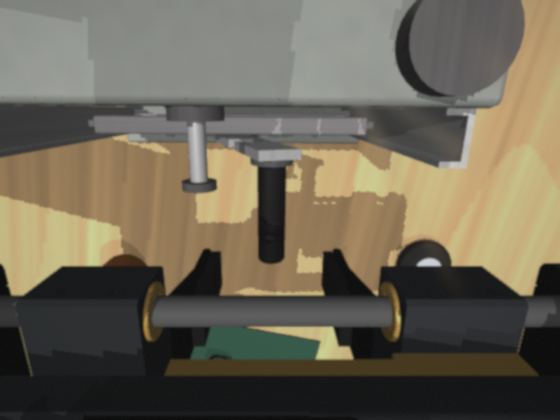

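The wrist view shows the handle (col 271, rows 160–260) centred between the fingers and well aligned. Descend and grip.

Call:
{"name": "jog_arm", "arguments": {
  "steps": [
    {"delta_pos": [0, 0, -20], "fingers": 60},
    {"delta_pos": [0, 0, -40], "fingers": 60},
    {"delta_pos": [0, 0, -55], "fingers": 60},
    {"delta_pos": [0, 0, -62], "fingers": 60},
    {"delta_pos": [0, 0, -62], "fingers": 60},
    {"delta_pos": [0, 0, -62], "fingers": 40},
    {"delta_pos": [0, 0, -62], "fingers": 15},
    {"delta_pos": [0, 0, -62], "fingers": 0},
    {"delta_pos": [0, 0, -62], "fingers": 0},
    {"delta_pos": [0, 0, -62], "fingers": 0},
    {"delta_pos": [0, 0, -62], "fingers": 0},
    {"delta_pos": [0, 0, -62], "fingers": 0}
  ]
}}

```text
$.steps[0]: bad value
```

```bash
python3 - <<'E'
from h import *
s=read_state();print(s["time_s"],s["position"],s["force"],Pr(s["position"]),s["opening"])
cv2.imwrite(f"pics/wrist2.png",capture("wrist")[:,:,::-1])
crop("side",50,220,150,310,3.5,"s4.png")
E
```

```text
2.55 [0.5397 0.1878 0.2796] [ 1.2647 -1.2639 -0.2531] [-167.0525  -33.6597  279.5841] 0.5991908141620073
```

View pics/wrist2.png

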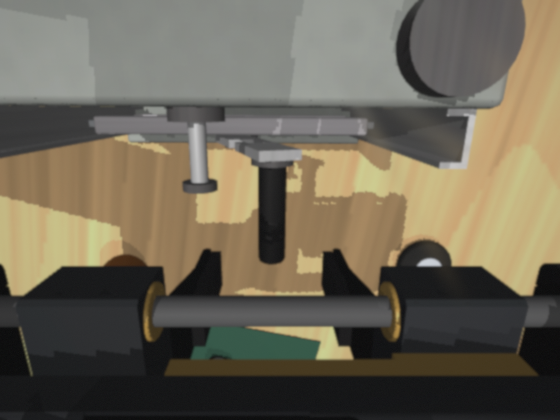

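View pics/s4.png

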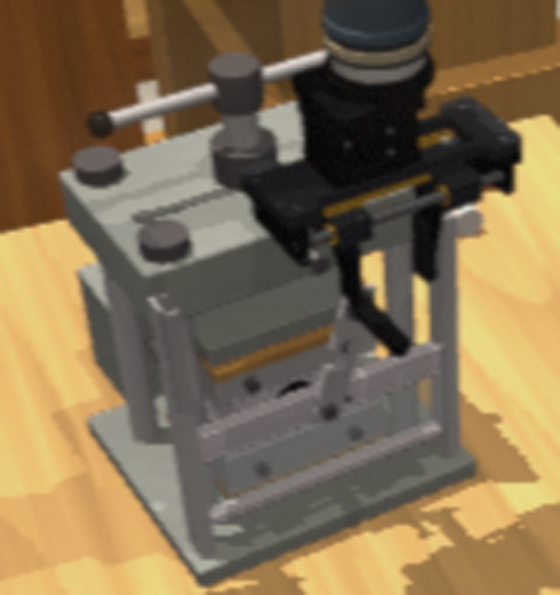

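The call was refused because every row needs a turn.

Call:
{"name": "jog_arm", "arguments": {
  "steps": [
    {"delta_pos": [0, 0, -20], "turn": 0, "fingers": 60},
    {"delta_pos": [0, 0, -40], "turn": 0, "fingers": 60},
    {"delta_pos": [0, 0, -55], "turn": 0, "fingers": 60},
    {"delta_pos": [0, 0, -62], "turn": 0, "fingers": 60},
    {"delta_pos": [0, 0, -62], "turn": 0, "fingers": 60},
    {"delta_pos": [0, 0, -62], "turn": 0, "fingers": 40},
    {"delta_pos": [0, 0, -62], "turn": 0, "fingers": 15},
    {"delta_pos": [0, 0, -62], "turn": 0, "fingers": 0},
    {"delta_pos": [0, 0, -62], "turn": 0, "fingers": 0},
    {"delta_pos": [0, 0, -62], "turn": 0, "fingers": 0},
    {"delta_pos": [0, 0, -62], "turn": 0, "fingers": 0},
    {"delta_pos": [0, 0, -62], "turn": 0, "fingers": 0}
  ]
}}

```text
time_s: 3.65
position: [0.5393, 0.1891, 0.218]
tcp_rot: [[0.985, 0.001, -0.174], [0.174, 0.0, 0.985], [0.001, -1.0, 0.0]]
force: [1.2, -0.0, 0.9]
opening: 0.197
```

```bash
python3 - <<'E'
from h import *
s=read_state();print(s["time_s"],s["position"],s["force"],Pr(s["position"]),s["opening"])
cv2.imwrite(f"pics/wrist3.png",capture("wrist")[:,:,::-1])
crop("side",50,220,150,310,3.5,"s5.png")
E
```

```text
3.65 [0.5393 0.1891 0.218 ] [ 1.2025 -0.0415  0.8637] [-165.7228  -33.5103  217.9794] 0.19708757370019528
```

View pics/wrist3.png

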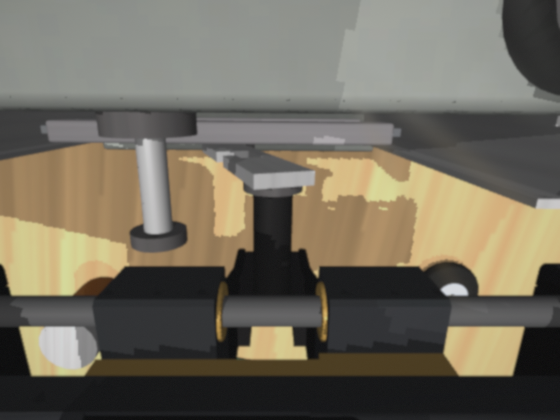

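View pics/s5.png

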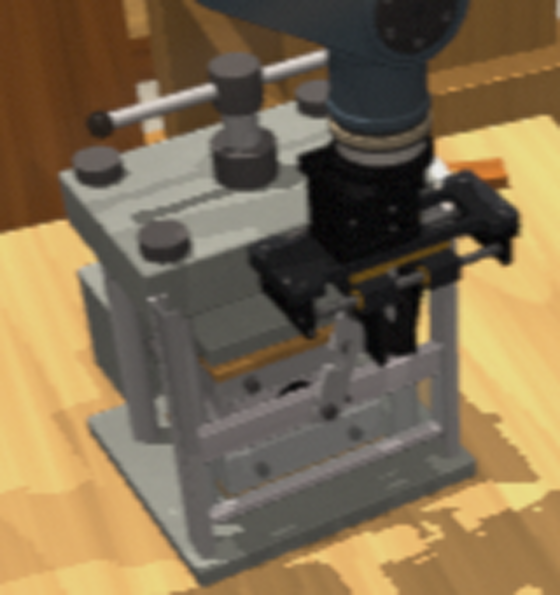

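The handle is gripped (opening 17 mm). Lift 93 mm, straight up.

Call:
{"name": "jog_arm", "arguments": {
  "steps": [
    {"delta_pos": [0, 0, 6], "turn": 0, "fingers": 0},
    {"delta_pos": [0, 0, 14], "turn": 0, "fingers": 0},
    {"delta_pos": [0, 0, 24], "turn": 0, "fingers": 0},
    {"delta_pos": [0, 0, 34], "turn": 0, "fingers": 0},
    {"delta_pos": [0, 0, 44], "turn": 0, "fingers": 0},
    {"delta_pos": [0, 0, 54], "turn": 0, "fingers": 0},
    {"delta_pos": [0, 0, 64], "turn": 0, "fingers": 0},
    {"delta_pos": [0, 0, 74], "turn": 0, "fingers": 0},
    {"delta_pos": [0, 0, 82], "turn": 0, "fingers": 0},
    {"delta_pos": [0, 0, 88], "turn": 0, "fingers": 0},
    {"delta_pos": [0, 0, 91], "turn": 0, "fingers": 0},
    {"delta_pos": [0, 0, 93], "turn": 0, "fingers": 0},
    {"delta_pos": [0, 0, 93], "turn": 0, "fingers": 0},
    {"delta_pos": [0, 0, 93], "turn": 0, "fingers": 0},
    {"delta_pos": [0, 0, 93], "turn": 0, "fingers": 0}
  ]
}}

```text
time_s: 5.0
position: [0.539, 0.1891, 0.3103]
tcp_rot: [[0.985, -0.0, -0.174], [0.174, 0.0, 0.985], [-0.0, -1.0, 0.0]]
force: [-0.6, -0.2, -5.1]
opening: 0.194
```

```bash
python3 - <<'E'
from h import *
s=read_state();print(s["time_s"],s["position"],s["force"],s["moment"],Pr(s["position"]),s["opening"])
cv2.imwrite(f"pics/wrist4.png",capture("wrist")[:,:,::-1])
crop("side",50,220,150,310,3.5,"s6.png")
E
```

```text
5.0 [0.539  0.1891 0.3103] [-0.6143 -0.1788 -5.085 ] [ 0.105   0.0052 -0.0557] [-165.7015  -33.2147  310.2872] 0.1936526439216007
```

View pics/wrist4.png

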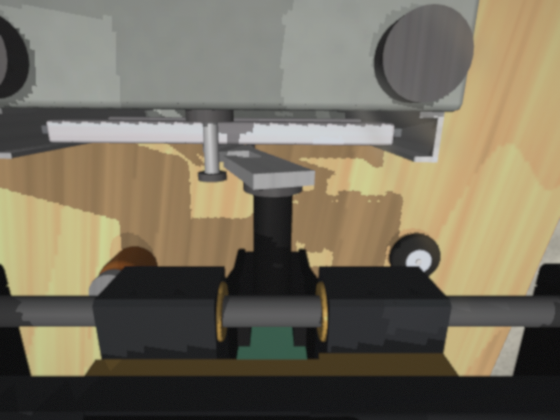

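View pics/s6.png

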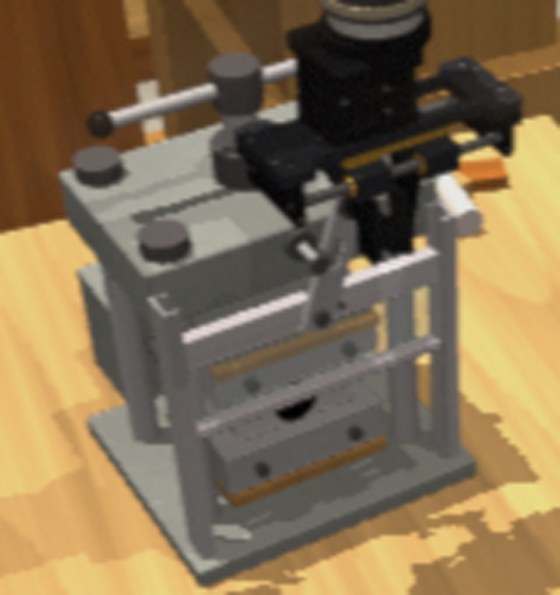

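Guard lifted about 92 mm, with the stud beside the slot. Swing the bar upright along its arc.

Call:
{"name": "jog_arm", "arguments": {
  "steps": [
    {"delta_pos": [-2, -0.4, 1], "turn": 0, "fingers": 0},
    {"delta_pos": [-5, -0.9, 2], "turn": 0, "fingers": 0},
    {"delta_pos": [-8.5, -1.5, 3.2], "turn": 0, "fingers": 0},
    {"delta_pos": [-13, -2.3, 4.2], "turn": 0, "fingers": 0},
    {"delta_pos": [-17.3, -3.1, 5.1], "turn": 0, "fingers": 0},
    {"delta_pos": [-21.3, -3.8, 5.7], "turn": 0, "fingers": 0},
    {"delta_pos": [-25.2, -4.4, 6.1], "turn": 0, "fingers": 0},
    {"delta_pos": [-29.5, -5.2, 6.4], "turn": 0, "fingers": 0},
    {"delta_pos": [-33.5, -5.9, 6.5], "turn": 0, "fingers": 0},
    {"delta_pos": [-33.5, -5.9, 6.5], "turn": 0, "fingers": 0},
    {"delta_pos": [-33.5, -5.9, 6.5], "turn": 0, "fingers": 0},
    {"delta_pos": [-33.5, -5.9, 6.5], "turn": 0, "fingers": 0}
  ]
}}

```text
time_s: 6.1
position: [0.5051, 0.1834, 0.3169]
tcp_rot: [[0.985, -0.001, -0.174], [0.174, 0.0, 0.985], [-0.001, -1.0, 0.001]]
force: [2.2, 3.4, -4.4]
opening: 0.198
```

```bash
python3 - <<'E'
from h import *
s=read_state();print(s["time_s"],s["position"],s["force"],s["moment"],Pr(s["position"]),s["opening"])
cv2.imwrite(f"pics/wrist5.png",capture("wrist")[:,:,::-1])
crop("side",50,220,150,310,3.5,"s7.png")
E
```

```text
6.1 [0.5051 0.1834 0.3169] [ 2.2177  3.4395 -4.4315] [ 0.7879 -0.5198 -0.0418] [-165.4545    1.1481  316.9272] 0.19821016621181617
```

View pics/wrist5.png

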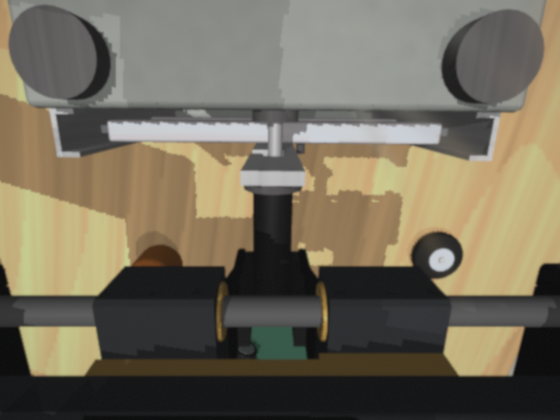

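View pics/s7.png

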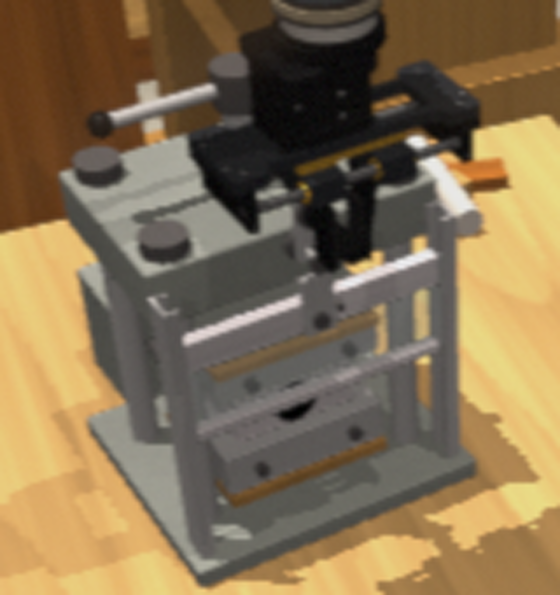

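Bar upright over the stud. Lower it gradually.

Call:
{"name": "jog_arm", "arguments": {
  "steps": [
    {"delta_pos": [0.5, 0, -2], "turn": 0, "fingers": 0},
    {"delta_pos": [0.5, 0, -4], "turn": 0, "fingers": 0},
    {"delta_pos": [0.5, 0, -6], "turn": 0, "fingers": 0},
    {"delta_pos": [0.5, 0, -8], "turn": 0, "fingers": 0},
    {"delta_pos": [0.5, 0, -10], "turn": 0, "fingers": 0},
    {"delta_pos": [0.5, 0, -11.5], "turn": 0, "fingers": 0},
    {"delta_pos": [0.5, 0, -13], "turn": 0, "fingers": 0},
    {"delta_pos": [0.5, 0, -13.5], "turn": 0, "fingers": 0},
    {"delta_pos": [0.5, 0, -13.5], "turn": 0, "fingers": 0},
    {"delta_pos": [0.5, 0, -13.5], "turn": 0, "fingers": 0}
  ]
}}

```text
time_s: 7.03
position: [0.506, 0.1834, 0.3061]
tcp_rot: [[0.985, 0.002, -0.174], [0.174, 0.001, 0.985], [0.002, -1.0, 0.0]]
force: [-2.7, 4.4, 7.4]
opening: 0.198
```

```bash
python3 - <<'E'
from h import *
s=read_state();print(s["time_s"],s["position"],s["force"],s["moment"],Pr(s["position"]),s["opening"])
cv2.imwrite(f"pics/wrist6.png",capture("wrist")[:,:,::-1])
crop("side",50,220,150,310,3.5,"s8.png")
E
```

```text
7.0333 [0.506  0.1834 0.3061] [-2.6537  4.3503  7.4007] [ 0.8031  0.3915 -0.0689] [-165.5589    0.2808  306.1447] 0.1977591837331826
```

View pics/s8.png

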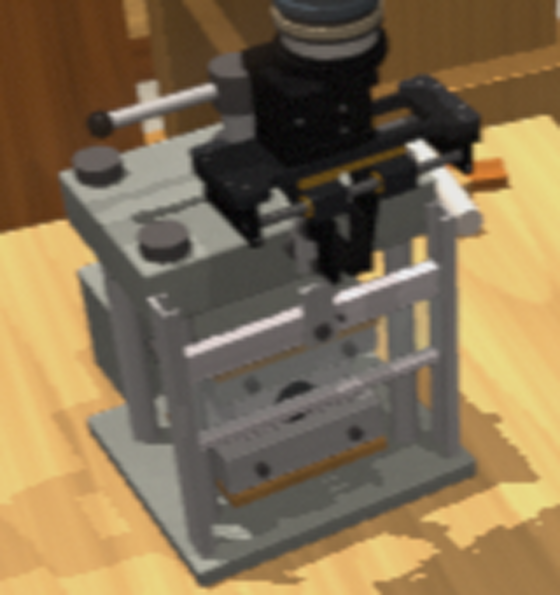

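The hook carries load (+7.4 N up, lift ≈ 0.081). Open the fingers and look.

Call:
{"name": "jog_arm", "arguments": {
  "steps": [
    {"delta_pos": [0, 0, 1], "turn": 0, "fingers": 10},
    {"delta_pos": [0, 0, 1], "turn": 0, "fingers": 22},
    {"delta_pos": [0, 0, 1], "turn": 0, "fingers": 30},
    {"delta_pos": [0, 0, 1], "turn": 0, "fingers": 45},
    {"delta_pos": [0, 0, 1], "turn": 0, "fingers": 45},
    {"delta_pos": [0, 0, 1], "turn": 0, "fingers": 45}
  ]
}}

```text
time_s: 7.63
position: [0.5059, 0.1825, 0.3041]
tcp_rot: [[0.985, -0.001, -0.173], [0.173, -0.001, 0.985], [-0.001, -1.0, -0.001]]
force: [-0.3, -0.3, 0.0]
opening: 0.412
```

```bash
python3 - <<'E'
from h import *
s=read_state();print(s["time_s"],s["position"],s["force"],s["moment"],Pr(s["position"]),s["opening"])
cv2.imwrite(f"pics/wrist7.png",capture("wrist")[:,:,::-1])
crop("side",50,220,150,310,3.5,"s9.png")
E
```

```text
7.6333 [0.5059 0.1825 0.3041] [-0.292  -0.3365  0.0232] [0.048  0.0212 0.0061] [-166.4684    0.5256  304.1045] 0.41182849683414563
```

View pics/s9.png

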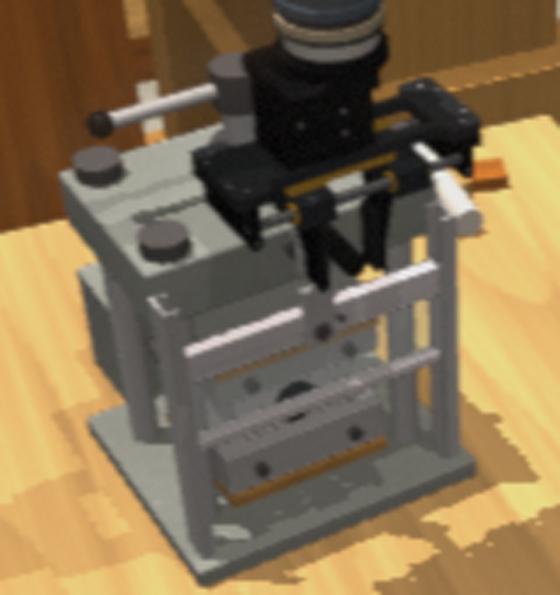

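View pics/wrist7.png

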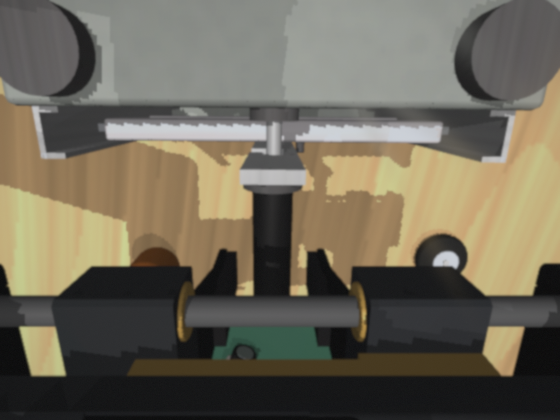

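The guard hangs by itself. Retreat upward and move above the thermometer.

Call:
{"name": "jog_arm", "arguments": {
  "steps": [
    {"delta_pos": [0, 0, 15], "turn": 0, "fingers": 50},
    {"delta_pos": [0, 0, 40], "turn": 0, "fingers": 60},
    {"delta_pos": [0, -15, 50], "turn": 0, "fingers": 80},
    {"delta_pos": [0, -45, 50], "turn": -5, "fingers": 85},
    {"delta_pos": [0, -85, 40], "turn": -10, "fingers": 85},
    {"delta_pos": [0, -125, 15], "turn": -16.5, "fingers": 85},
    {"delta_pos": [0, -165, -20], "turn": -16.5, "fingers": 85},
    {"delta_pos": [0, -205, -50], "turn": -16.5, "fingers": 85},
    {"delta_pos": [0, -245, -80], "turn": -16.5, "fingers": 85},
    {"delta_pos": [0, -285, -110], "turn": -16.5, "fingers": 85},
    {"delta_pos": [0, -320, -135], "turn": -16.5, "fingers": 85},
    {"delta_pos": [2, -340, -150], "turn": -16.5, "fingers": 85},
    {"delta_pos": [2, -344, -155], "turn": -16.5, "fingers": 85},
    {"delta_pos": [2, -344, -155], "turn": -16.5, "fingers": 85},
    {"delta_pos": [2, -344, -155], "turn": -16.5, "fingers": 85},
    {"delta_pos": [2, -344, -155], "turn": -16.5, "fingers": 85}
  ]
}}

```text
time_s: 9.07
position: [0.5079, -0.1606, 0.1496]
tcp_rot: [[0.994, -0.0, 0.114], [-0.114, 0.001, 0.994], [-0.001, -1.0, 0.0]]
force: [0.3, -0.4, 0.4]
opening: 0.849
```

```bash
python3 - <<'E'
from h import *
s=read_state();print(s["time_s"],s["position"],s["tcp_rot"],s["opening"])
for n in ["scene","side","wrist"]:
    cv2.imwrite(f"pics/{n}8.png",capture(n)[:,:,::-1])
for t in ["thermo","lens"]:
  for c in ["scene","side","wrist"]:
    print(t,c,[(np.round(d["position"],4).tolist(),round(d["confidence"],2)) for d in tip_of(t,c)])
E
```

```text
9.0667 [ 0.5079 -0.1606  0.1496] [[ 0.9935 -0.0005  0.1136]
 [-0.1136  0.0005  0.9935]
 [-0.0006 -1.      0.0005]] 0.8488342949914129
thermo scene [([0.5044, -0.175, 0.0035], 0.9), ([0.2814, -0.3368, -0.0057], 0.6)]
thermo side [([0.285, -0.3328, -0.0006], 0.97), ([0.5033, -0.1777, 0.008], 0.86), ([0.4751, 0.3485, -0.0006], 0.45)]
thermo wrist [([0.4991, -0.1742, 0.0043], 0.83)]
lens scene [([0.5106, -0.0909, 0.0198], 0.72), ([0.2767, -0.4468, 0.0261], 0.58)]
lens side [([0.5145, -0.0891, 0.0261], 0.59)]
lens wrist [([0.5136, -0.0901, 0.0215], 0.97)]
```

View pics/wrist8.png

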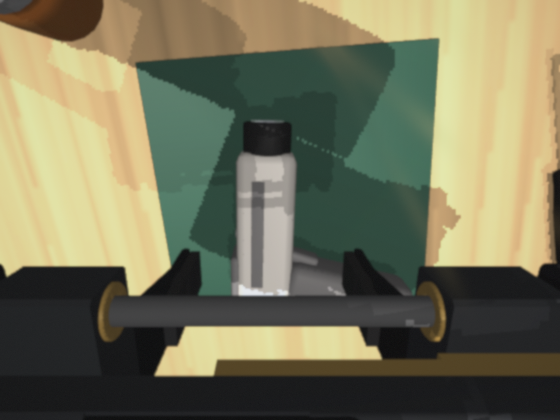

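View pics/side8.png

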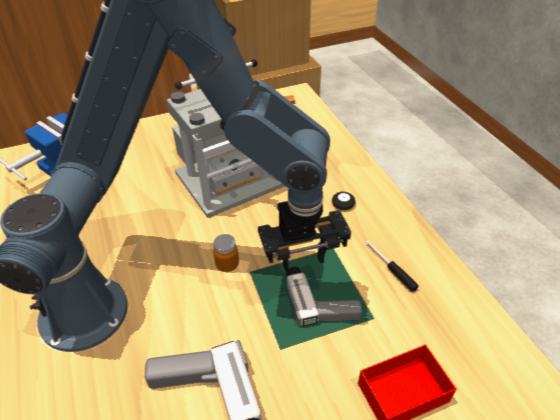

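Barrel centre sits at about col 266 and the fingers at 271, so I shift 3.5 mm toward −x, then descend and grip.

Call:
{"name": "jog_arm", "arguments": {
  "steps": [
    {"delta_pos": [-3.5, 0.5, -20], "turn": 0, "fingers": 85},
    {"delta_pos": [-3.5, 0.5, -50], "turn": 0, "fingers": 85},
    {"delta_pos": [-3.5, 0.5, -80], "turn": 0, "fingers": 85},
    {"delta_pos": [-3.5, 0.5, -105], "turn": 0, "fingers": 85},
    {"delta_pos": [-3.5, 0.5, -118], "turn": 0, "fingers": 85},
    {"delta_pos": [-3.5, 0.5, -124], "turn": 0, "fingers": 85},
    {"delta_pos": [-3.5, 0.5, -124], "turn": 0, "fingers": 85},
    {"delta_pos": [-3.5, 0.5, -124], "turn": 0, "fingers": 70},
    {"delta_pos": [-3.5, 0.5, -124], "turn": 0, "fingers": 62},
    {"delta_pos": [-3.5, 0.5, -124], "turn": 0, "fingers": 56},
    {"delta_pos": [-3.5, 0.5, -124], "turn": 0, "fingers": 40},
    {"delta_pos": [-3.5, 0.5, -124], "turn": 0, "fingers": 20},
    {"delta_pos": [-3.5, 0.5, -124], "turn": 0, "fingers": 20},
    {"delta_pos": [-3.5, 0.5, -124], "turn": 0, "fingers": 20}
  ]
}}

```text
time_s: 10.68
position: [0.5043, -0.1603, 0.0263]
tcp_rot: [[0.994, -0.0, 0.113], [-0.113, -0.0, 0.994], [-0.0, -1.0, -0.0]]
force: [-1.1, 0.4, 6.3]
opening: 0.524
```

```bash
python3 - <<'E'
from h import *
s=read_state();print(s["time_s"],s["position"],s["force"],s["opening"]*87)
for n in ["scene","wrist"]:
    cv2.imwrite(f"pics/{n}9.png",capture(n)[:,:,::-1])
crop("side",180,380,180,460,2.8,"s10.png")
for t in ["lens"]:
  for c in ["wrist"]:
    print(t,c,[(np.round(d["position"],4).tolist(),round(d["confidence"],2)) for d in tip_of(t,c)])
E
```

```text
10.6833 [ 0.5043 -0.1603  0.0263] [-1.0901  0.3868  6.3321] 45.60872988524045
lens wrist [([0.5156, -0.0891, 0.0238], 0.67)]
```

View pics/wrist9.png

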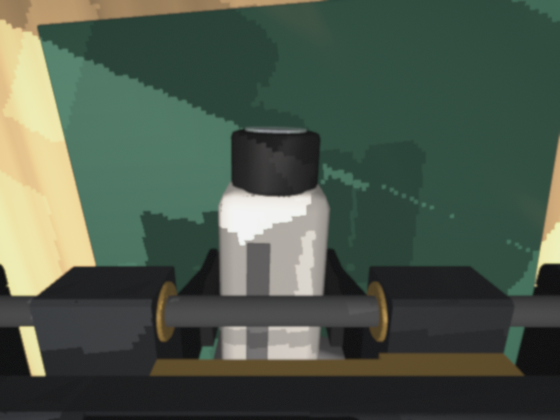

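View pics/s10.png

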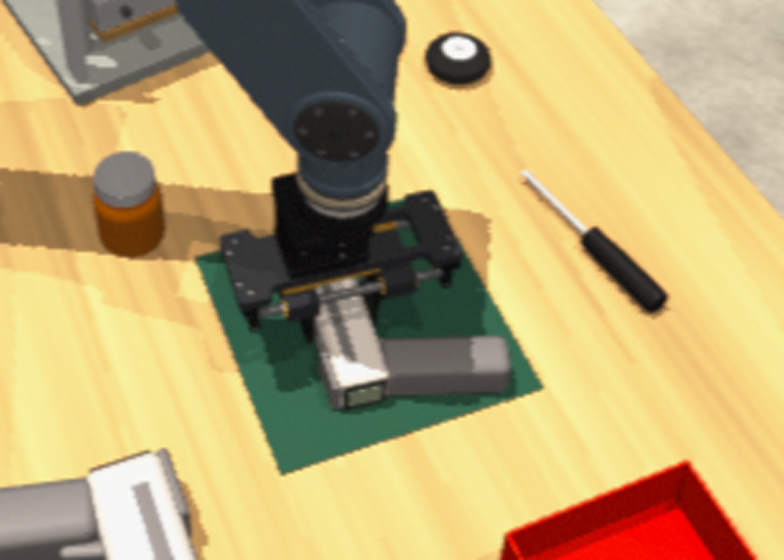

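Thermometer gripped at 45.6 mm. Lift it, checking for tilt.

Call:
{"name": "jog_arm", "arguments": {
  "steps": [
    {"delta_pos": [0, 0, 4], "turn": 0, "fingers": 20},
    {"delta_pos": [0, 0, 12], "turn": 0, "fingers": 20},
    {"delta_pos": [0, 0, 24], "turn": 0, "fingers": 20},
    {"delta_pos": [0, 0, 38], "turn": 0, "fingers": 20},
    {"delta_pos": [0, 0, 52], "turn": 0, "fingers": 20},
    {"delta_pos": [0, 0, 64], "turn": 0, "fingers": 20},
    {"delta_pos": [0, 0, 69], "turn": 0, "fingers": 20},
    {"delta_pos": [0, 0, 69], "turn": 0, "fingers": 20},
    {"delta_pos": [0, 0, 69], "turn": 0, "fingers": 20}
  ]
}}

```text
time_s: 11.63
position: [0.5044, -0.1603, 0.0946]
tcp_rot: [[0.994, 0.0, 0.113], [-0.113, -0.0, 0.994], [0.0, -1.0, -0.0]]
force: [-1.2, -0.2, -1.8]
opening: 0.528
```

```bash
python3 - <<'E'
from h import *
s=read_state();print(s["time_s"],s["position"],s["force"],s["moment"],s["opening"]*87)
for n in ["scene","wrist"]:
    cv2.imwrite(f"pics/{n}10.png",capture(n)[:,:,::-1])
crop("side",180,380,180,460,2.8,"s11.png")
for t in ["lens","thermo"]:
  for c in ["wrist","side"]:
    print(t,c,[(np.round(d["position"],4).tolist(),round(d["confidence"],2)) for d in tip_of(t,c)])
E
```

```text
11.6333 [ 0.5044 -0.1603  0.0946] [-1.2271 -0.2099 -1.7915] [0.1355 0.0674 0.0144] 45.93282127722447
lens wrist [([0.5155, -0.0916, 0.0879], 0.77)]
lens side []
thermo wrist [([0.4966, -0.1737, 0.0707], 0.72)]
thermo side [([0.2829, -0.3332, -0.0043], 0.66), ([0.5047, -0.175, 0.0707], 0.65)]
```

View pics/wrist10.png

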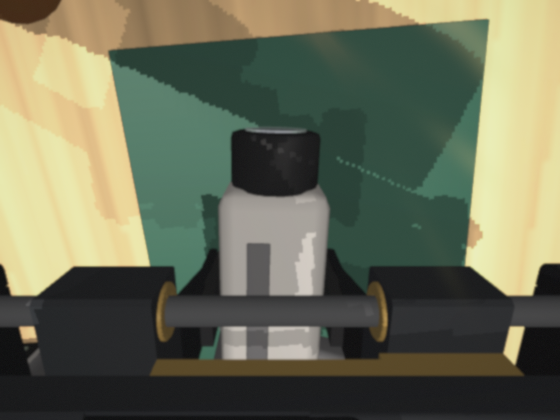

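View pics/s11.png

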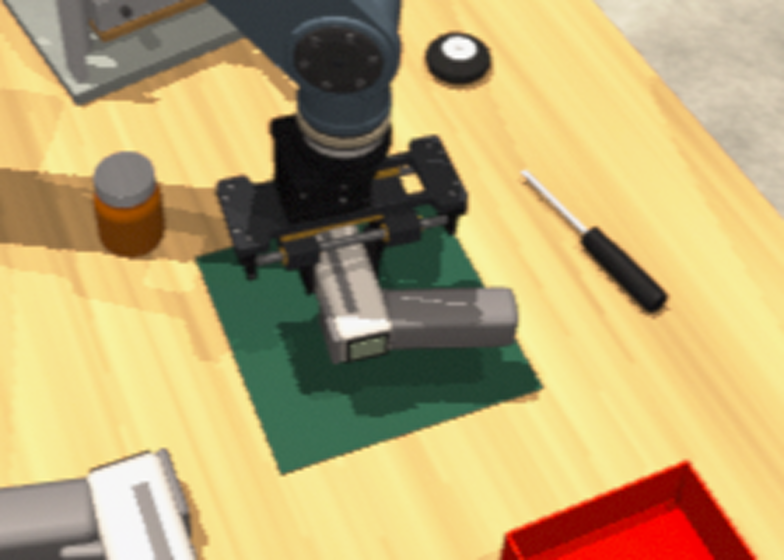

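No tilt in the grip: the nose is at the same pixels as before the lift. Move to the measuring pose.

Call:
{"name": "jog_arm", "arguments": {
  "steps": [
    {"delta_pos": [2, 8, 0], "turn": 1, "fingers": 20},
    {"delta_pos": [4, 22, 1], "turn": 3, "fingers": 20},
    {"delta_pos": [6, 42, 1], "turn": 5, "fingers": 20},
    {"delta_pos": [8, 65, 1], "turn": 8, "fingers": 20},
    {"delta_pos": [10, 90, 1], "turn": 10, "fingers": 20},
    {"delta_pos": [12, 115, 1], "turn": 12, "fingers": 20},
    {"delta_pos": [14, 140, 1], "turn": 14, "fingers": 20},
    {"delta_pos": [16, 165, 1], "turn": 16, "fingers": 20},
    {"delta_pos": [17, 188, 1], "turn": 17, "fingers": 20},
    {"delta_pos": [18, 208, 1], "turn": 17.5, "fingers": 20},
    {"delta_pos": [19, 224, 1], "turn": 17.5, "fingers": 20},
    {"delta_pos": [19, 234, 1], "turn": 17.5, "fingers": 20},
    {"delta_pos": [19, 239, 1], "turn": 17.5, "fingers": 20},
    {"delta_pos": [19, 241, 1], "turn": 17.5, "fingers": 20},
    {"delta_pos": [19, 241, 1], "turn": 17.5, "fingers": 20},
    {"delta_pos": [19, 241, 1], "turn": 17.5, "fingers": 20}
  ]
}}

```text
time_s: 13.32
position: [0.5236, 0.08, 0.0955]
tcp_rot: [[0.982, 0.0, -0.19], [0.19, -0.0, 0.982], [-0.0, -1.0, -0.0]]
force: [0.1, -0.0, -1.5]
opening: 0.528
```

```bash
python3 - <<'E'
from h import *
s=read_state();print(s["time_s"],s["position"],s["force"],Pr(s["position"]),s["tcp_rot"][:,2],s["opening"]*87)
for n in ["wrist"]:
    cv2.imwrite(f"pics/{n}11.png",capture(n)[:,:,::-1])
crop("side",60,330,150,450,2,"s12.png");crop("scene",60,330,230,470,2.2,"c12.png")
for t in ["lens","thermo","spot"]:
  for c in ["wrist","side","scene"]:
    print(t,c,[(np.round(d["position"],4).tolist(),Pr(d["position"]).round(1).tolist(),round(d["confidence"],2)) for d in tip_of(t,c)])
E
```

```text
13.3167 [0.5236 0.08   0.0955] [ 0.0611 -0.0193 -1.5482] [-270.4307    0.9084   95.53  ] [-0.1903  0.9817 -0.0002] 45.958409879051416
lens wrist [([0.5123, 0.1505, 0.0909], [-199.1, -0.2, 90.9], 0.9)]
lens side [([0.5126, 0.1508, 0.0953], [-198.8, -0.6, 95.3], 0.93)]
lens scene [([0.5141, 0.15, 0.0924], [-199.9, -1.9, 92.4], 0.59), ([0.277, -0.4469, 0.0273], [-746.5, 335.2, 27.3], 0.56)]
thermo wrist [([0.5229, 0.0688, 0.0752], [-281.4, 3.5, 75.2], 0.56)]
thermo side [([0.5279, 0.0659, 0.0755], [-285.1, -0.9, 75.5], 0.89), ([0.2812, -0.3331, -0.0005], [-635.2, 311.3, -0.5], 0.67)]
thermo scene [([0.5283, 0.0656, 0.07], [-285.5, -1.3, 70.0], 0.77), ([0.2787, -0.3363, -0.0034], [-637.9, 314.3, -3.4], 0.7)]
spot wrist [([0.522, 0.0652, 0.0747], [-284.8, 5.0, 74.7], 0.25)]
spot side [([0.4843, 0.2957, 0.0937], [-51.2, 2.1, 93.7], 0.7)]
spot scene [([0.4911, 0.297, 0.0891], [-51.1, -4.8, 89.1], 0.94), ([0.7609, -0.1605, -0.0057], [-548.5, -191.1, -5.7], 0.53), ([0.7597, 0.1007, -0.0001], [-291.1, -235.2, -0.1], 0.33)]
```

View pics/wrist11.png

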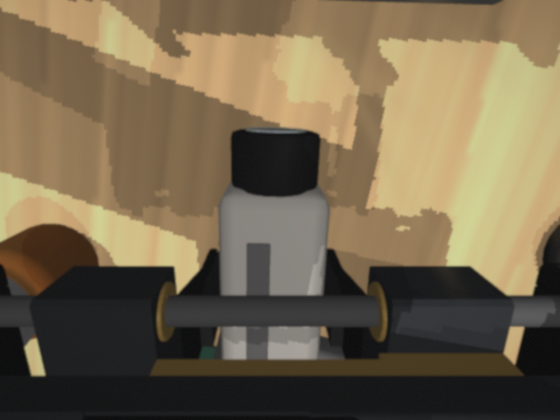

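View pics/s12.png

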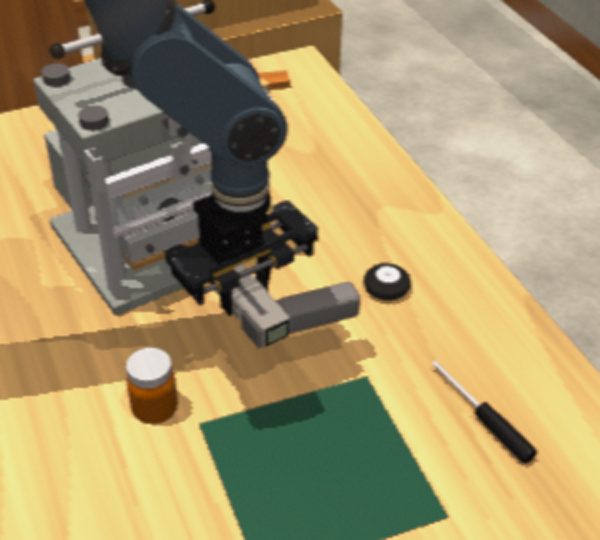

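View pics/c12.png

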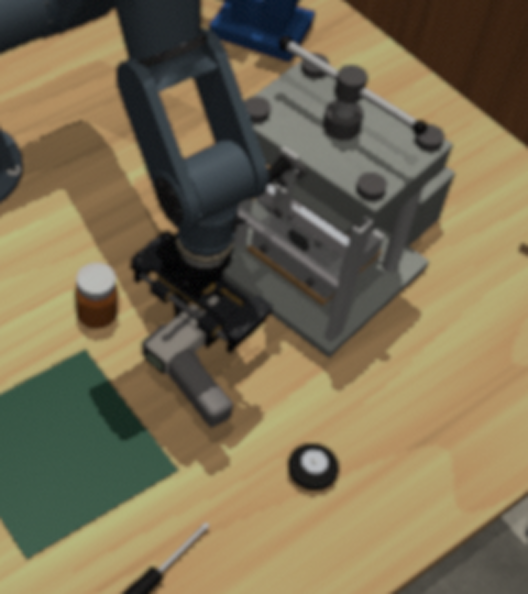

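Every estimate agrees. Lens is at (0.513, 0.150, 0.092); the direction to the spot is 99.8° and the barrel points at 100.1°, 148 mm away. Hold still.

Call:
{"name": "jog_arm", "arguments": {
  "steps": [
    {"delta_pos": [0, 0, 0], "turn": 0, "fingers": 20},
    {"delta_pos": [0, 0, 0], "turn": 0, "fingers": 20},
    {"delta_pos": [0, 0, 0], "turn": 0, "fingers": 20},
    {"delta_pos": [0, 0, 0], "turn": 0, "fingers": 20},
    {"delta_pos": [0, 0, 0], "turn": 0, "fingers": 20},
    {"delta_pos": [0, 0, 0], "turn": 0, "fingers": 20},
    {"delta_pos": [0, 0, 0], "turn": 0, "fingers": 20},
    {"delta_pos": [0, 0, 0], "turn": 0, "fingers": 20},
    {"delta_pos": [0, 0, 0], "turn": 0, "fingers": 20},
    {"delta_pos": [0, 0, 0], "turn": 0, "fingers": 20},
    {"delta_pos": [0, 0, 0], "turn": 0, "fingers": 20},
    {"delta_pos": [0, 0, 0], "turn": 0, "fingers": 20},
    {"delta_pos": [0, 0, 0], "turn": 0, "fingers": 20},
    {"delta_pos": [0, 0, 0], "turn": 0, "fingers": 20},
    {"delta_pos": [0, 0, 0], "turn": 0, "fingers": 20},
    {"delta_pos": [0, 0, 0], "turn": 0, "fingers": 20},
    {"delta_pos": [0, 0, 0], "turn": 0, "fingers": 20},
    {"delta_pos": [0, 0, 0], "turn": 0, "fingers": 20},
    {"delta_pos": [0, 0, 0], "turn": 0, "fingers": 20},
    {"delta_pos": [0, 0, 0], "turn": 0, "fingers": 20}
  ]
}}

```text
time_s: 15.58
position: [0.5235, 0.0806, 0.0955]
tcp_rot: [[0.982, -0.0, -0.191], [0.191, -0.0, 0.982], [-0.0, -1.0, -0.0]]
force: [0.0, -0.4, -2.6]
opening: 0.529
```

Call:
{"name": "jog_arm", "arguments": {
  "steps": [
    {"delta_pos": [0, 0, 0], "turn": 0, "fingers": 20},
    {"delta_pos": [0, 0, 0], "turn": 0, "fingers": 20},
    {"delta_pos": [0, 0, 0], "turn": 0, "fingers": 20},
    {"delta_pos": [0, 0, 0], "turn": 0, "fingers": 20},
    {"delta_pos": [0, 0, 0], "turn": 0, "fingers": 20},
    {"delta_pos": [0, 0, 0], "turn": 0, "fingers": 20},
    {"delta_pos": [0, 0, 0], "turn": 0, "fingers": 20},
    {"delta_pos": [0, 0, 0], "turn": 0, "fingers": 20},
    {"delta_pos": [0, 0, 0], "turn": 0, "fingers": 20},
    {"delta_pos": [0, 0, 0], "turn": 0, "fingers": 20}
  ]
}}

```text
time_s: 16.42
position: [0.5235, 0.0806, 0.0955]
tcp_rot: [[0.982, 0.0, -0.191], [0.191, -0.0, 0.982], [0.0, -1.0, -0.0]]
force: [-0.9, 1.1, -2.2]
opening: 0.526
```

```bash
python3 - <<'E'
from h import *
s=read_state();print(s["time_s"],s["position"],s["force"],Pr(s["position"]),s["opening"]*87)
crop("scene",130,260,300,440,5,"c13.png");capture("side")
for t in ["lens","thermo","spot","pivot","catch","handle"]:
  for c in ["side","scene"]:
    print(t,c,[(np.round(d["position"],4).tolist(),Pr(d["position"]).round(1).tolist(),round(d["confidence"],2)) for d in tip_of(t,c)[:1]])
E
```

```text
16.4167 [0.5235 0.0806 0.0955] [-0.8717  1.0648 -2.1919] [-269.8011    0.8813   95.5491] 45.78534236954183
lens side [([0.528, 0.0682, 0.0729], [-282.8, -1.4, 72.9], 0.68)]
lens scene [([0.2763, -0.4486, 0.0281], [-748.1, 336.2, 28.1], 0.82)]
thermo side [([0.5261, 0.0653, 0.0728], [-285.4, 1.0, 72.8], 0.73)]
thermo scene [([0.284, -0.339, -0.0051], [-641.5, 309.6, -5.1], 0.77)]
spot side [([0.4843, 0.297, 0.0949], [-49.9, 1.9, 94.9], 0.62)]
spot scene [([0.4884, 0.2964, 0.0869], [-51.2, -2.0, 86.9], 0.89)]
pivot side [([0.4981, 0.2378, 0.2709], [-110.6, -1.4, 270.9], 0.63)]
pivot scene [([0.528, -0.1615, 0.0003], [-509.1, 38.5, 0.3], 0.65)]
catch side [([0.5, 0.2327, 0.263], [-116.0, -2.4, 263.0], 0.94)]
catch scene [([0.4957, 0.2371, 0.2709], [-110.9, 1.1, 270.9], 0.91)]
handle side [([0.5013, 0.1957, 0.3014], [-152.6, 2.7, 301.4], 0.56)]
handle scene [([0.5054, 0.1968, 0.3034], [-152.3, -1.5, 303.4], 0.63)]
```

View pics/c13.png

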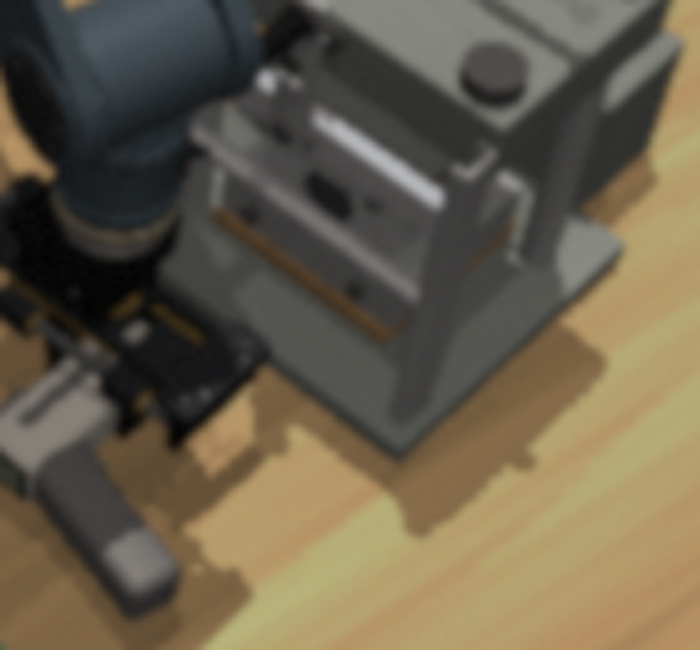

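The guard is still hooked (handle z ≈ 302 mm), and the hold lasted 3 s. Carry the thermometer back to where it lay.

Call:
{"name": "jog_arm", "arguments": {
  "steps": [
    {"delta_pos": [0, -5, 0], "turn": 0, "fingers": 20},
    {"delta_pos": [0, -16, 0], "turn": -1, "fingers": 20},
    {"delta_pos": [-2, -34, 0], "turn": -3, "fingers": 20},
    {"delta_pos": [-4, -56, 0], "turn": -5, "fingers": 20},
    {"delta_pos": [-6, -80, 0], "turn": -7, "fingers": 20},
    {"delta_pos": [-8, -105, 0], "turn": -9, "fingers": 20},
    {"delta_pos": [-10, -130, 0], "turn": -11, "fingers": 20},
    {"delta_pos": [-13, -155, 0], "turn": -13, "fingers": 20},
    {"delta_pos": [-15, -180, 0], "turn": -15, "fingers": 20},
    {"delta_pos": [-17, -202, -4], "turn": -16.5, "fingers": 20},
    {"delta_pos": [-18, -220, -8], "turn": -17.5, "fingers": 20},
    {"delta_pos": [-19, -233, -15], "turn": -17.5, "fingers": 20},
    {"delta_pos": [-19, -239, -25], "turn": -17.5, "fingers": 20},
    {"delta_pos": [-19, -241, -36], "turn": -17.5, "fingers": 20},
    {"delta_pos": [-19, -241, -46], "turn": -17.5, "fingers": 20},
    {"delta_pos": [-19, -241, -54], "turn": -17.5, "fingers": 20},
    {"delta_pos": [-19, -241, -60], "turn": -17.5, "fingers": 20},
    {"delta_pos": [-19, -241, -62], "turn": -17.5, "fingers": 20},
    {"delta_pos": [-19, -241, -62], "turn": -17.5, "fingers": 20}
  ]
}}

```text
time_s: 18.7
position: [0.5041, -0.1594, 0.0327]
tcp_rot: [[0.994, -0.002, 0.112], [-0.112, 0.001, 0.994], [-0.002, -1.0, 0.001]]
force: [-0.0, -0.1, -2.1]
opening: 0.531
```

Call:
{"name": "jog_arm", "arguments": {
  "steps": [
    {"delta_pos": [0, 0, -2], "turn": 0, "fingers": 20},
    {"delta_pos": [0, 0, -4], "turn": 0, "fingers": 20},
    {"delta_pos": [0, 0, -6], "turn": 0, "fingers": 20},
    {"delta_pos": [0, 0, -7.5], "turn": 0, "fingers": 20},
    {"delta_pos": [0, 0, -8], "turn": 0, "fingers": 20},
    {"delta_pos": [0, 0, -8], "turn": 0, "fingers": 20},
    {"delta_pos": [0, 0, -8], "turn": 0, "fingers": 20}
  ]
}}

```text
time_s: 19.28
position: [0.5047, -0.1604, 0.0263]
tcp_rot: [[0.994, 0.001, 0.113], [-0.113, -0.0, 0.994], [0.001, -1.0, -0.0]]
force: [0.1, 0.8, 5.5]
opening: 0.526
```

```bash
python3 - <<'E'
from h import *
s=read_state();print(s["time_s"],s["position"],s["force"],s["opening"]*87)
cv2.imwrite("pics/wrist14.png",capture("wrist")[:,:,::-1])
crop("side",180,380,180,460,2.8,"s14.png")
print([(np.round(d["position"],4).tolist(),round(d["confidence"],2)) for d in tip_of("thermo","side")])
E
```

```text
19.2833 [ 0.5047 -0.1604  0.0263] [0.0839 0.8066 5.5247] 45.76962891630812
[([0.5053, -0.1741, 0.0016], 0.85), ([0.2814, -0.3336, -0.0024], 0.72)]
```

View pics/s14.png

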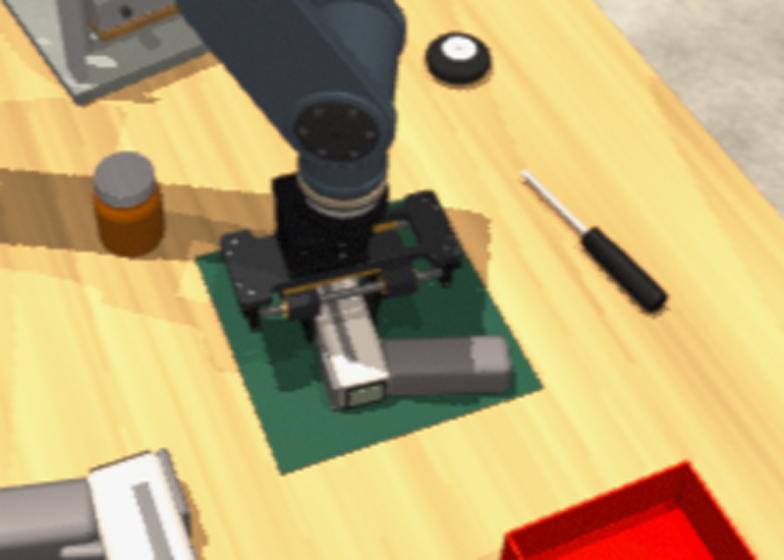

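Resting on the mat with +5.5 N contact, so I release and go straight up.

Call:
{"name": "jog_arm", "arguments": {
  "steps": [
    {"delta_pos": [0, 0, 0], "turn": 0, "fingers": 58},
    {"delta_pos": [0, 0, 0], "turn": 0, "fingers": 70},
    {"delta_pos": [0, 0, 0], "turn": 0, "fingers": 85},
    {"delta_pos": [0, 0, 0], "turn": 0, "fingers": 85},
    {"delta_pos": [0, 0, 0], "turn": 0, "fingers": 85},
    {"delta_pos": [0, 0, 10], "turn": 0, "fingers": 85},
    {"delta_pos": [0, 0, 30], "turn": 0, "fingers": 85},
    {"delta_pos": [0, 0, 60], "turn": 0, "fingers": 85},
    {"delta_pos": [0, 0, 95], "turn": 0, "fingers": 85},
    {"delta_pos": [0, 0, 130], "turn": 0, "fingers": 85},
    {"delta_pos": [0, 0, 160], "turn": 0, "fingers": 85},
    {"delta_pos": [0, 0, 175], "turn": 0, "fingers": 85},
    {"delta_pos": [0, 0, 175], "turn": 0, "fingers": 85},
    {"delta_pos": [0, 0, 175], "turn": 0, "fingers": 85}
  ]
}}

```text
time_s: 20.6
position: [0.5047, -0.1605, 0.2017]
tcp_rot: [[0.994, 0.002, 0.113], [-0.113, -0.001, 0.994], [0.002, -1.0, -0.001]]
force: [-0.1, -0.3, 0.4]
opening: 0.849
```

```bash
python3 - <<'E'
from h import *
s=read_state();print(s["time_s"],s["position"],s["force"],s["opening"]*87)
for n in ["side","scene"]: cv2.imwrite(f"pics/{n}15.png",capture(n)[:,:,::-1])
for t in ["thermo","lens","handle","jar","wheel","driver","bin","mat"]:
  for c in ["side","scene"]:
    print(t,c,[(np.round(d["position"],4).tolist(),round(d["confidence"],2)) for d in tip_of(t,c)[:2]])
E
```

```text
20.6 [ 0.5047 -0.1605  0.2017] [-0.1488 -0.3442  0.394 ] 73.8991120130281
thermo side [([0.506, -0.1736, 0.0038], 0.78), ([0.2828, -0.3319, -0.0054], 0.56)]
thermo scene [([0.28, -0.338, -0.0026], 0.89), ([0.5054, -0.172, 0.0016], 0.82)]
lens side [([0.515, -0.0873, 0.0241], 0.87)]
lens scene [([0.2772, -0.4493, 0.027], 0.74), ([0.5146, -0.0941, 0.0194], 0.62)]
handle side [([0.5049, -0.1761, 0.0049], 0.4)]
handle scene [([0.5046, 0.1974, 0.3036], 0.71)]
jar side [([0.3693, 0.0185, 0.0018], 0.74), ([0.5269, -0.1599, -0.0029], 0.37)]
jar scene [([0.3713, 0.0177, -0.0039], 0.85)]
wheel side [([0.7563, 0.1015, 0.0022], 0.44)]
wheel scene [([0.7612, 0.1024, 0.0008], 0.79)]
driver side [([0.7595, -0.158, 0.0036], 0.9)]
driver scene [([0.7594, -0.1562, -0.0013], 0.6)]
bin side [([0.6074, -0.4651, 0.0004], 0.88)]
bin scene [([0.6104, -0.4677, 0.0009], 0.95)]
mat side [([0.5287, -0.1606, -0.0023], 0.82), ([0.5028, -0.1749, 0.0052], 0.2)]
mat scene [([0.5256, -0.1626, 0.0021], 0.63)]
```

View pics/side15.png

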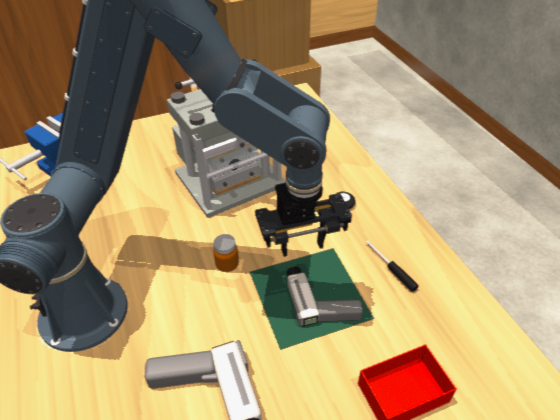

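The thermometer lies flat on the mat at side (305,295), the guard is up and nothing else has moved. Hand in.

```bash
python3 -c "
from rig import *
print(hand_in())"
```

```text
the job is handed in; nothing more can be done
None
```

The job is handed in at about 21 s of the 58 s allowed; the hand-in gave no verdict.

- **Guard:** I lifted it by its handle, swung the bar upright and lowered it onto the catch stud, then let go. It stayed hooked: the handle is at z ≈ 303 mm, a lift of about 80 mm.
- **Reading:** I took the smaller thermometer off the mat and held it still for about 3 s. The lens was about 148 mm from the spot. The barrel pointed at 100.1° and the spot lay at 99.8°. I estimate the beam was within about 5 mm of the spot's middle.
- **Put back:** I laid the thermometer back where it had been and released it only once it rested on the mat. It now lies flat at about (0.505, −0.173), well inside the mat.
- **Bystanders:** the jar, wheel, driver and bin are where they started, to within 6 mm of network error.

**Checks that failed or disagreed:**
- One move call was refused because its rows lacked the turn value; nothing moved.
- The networks' lens, thermometer, pivot and handle detections were sometimes wrong while the arm blocked the view. I set those aside; the later scene-camera view puts the handle at the hooked position.

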